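Fit a nested lid pair to the open sample pot and take its cover off

ROBOT

A 6-joint arm with a two-finger parallel gripper is mounted at the origin on the work surface. World frame = base frame: x ahead of the robot, y to its left, z up, the work surface at z = 0. Lengths are in m, angles in rad, forces in N, time in s.
With the tool pointing down it reaches from about 0.4 to 0.925 m from the base axis. Payload 3.4 kg.
Tool frame: the origin (TCP) lies midway between the tips of the shut fingers; the grasp point (between the pads) lies 19 mm behind it; z points along the fingers, x is the direction in which the jaws open and shut, and the axes are right-handed (so a half turn about z gives the same grasp; the last joint's range is limited). The gripper opens to 85 mm and grips with 20 to 120 N. Pads are 22 mm wide; open, the fingers measure 114 mm over their backs; the gripper's body (76 mm by 85 mm) begins 54 mm behind the grasp point. The pads swing forward as they close: fully open they stand 13 mm farther back than shut.
Start: joints at [-0.073, 0.307, 1.506, -0, 1.328, -0.073], TCP at [0.575, -0, 0.231] pointing down, gripper open.
Joint ranges: [-3.12, 3.12], [-1.05, 2.28], [0.14, 2.33], [-1.42, 4.57], [0.1, 2.73], [-2.68, 2.68]. Speed limits (rad/s): [2.57, 2.57, 3.14, 3.14, 3.14, 3.14].

INTERFACE

Orientations are given as [roll, pitch, yaw] about the fixed x, y, z axes, in that order (R = Rz(yaw) Ry(pitch) Rx(roll)).
In Python, from rig import get_obs, eyes, env gives the robot as it stands.
- The arm moves only by the tool arm_command, never from a script. Its argument "increments" is a list of rows, each an object of numbers: "claw": the closure, from 0 (fully open) to 1 (shut); "tx", "ty", "tz": the shift along the tool's x, y, z in units of 30 mm (1.0 is 30 mm); "ax", "ay", "az": the turn, a rotation vector about the tool's x, y, z in units of 5 degrees (1.0 is 5 degrees). A call has exactly 10 rows; each row is the pose to reach, as a shift and turn from the pose commanded when the call began, along the tool's axes at that moment; what a row does not reach only later rows make up. A row lasts 1/12 s, in which the tool goes at most 41.7 mm and 7.16 degrees, less where a joint would pass 70% of its speed; a pose out of reach is approached as far as the arm can. A call with a gripper value outside its range is refused whole. The fingers move at their own pace and stop on an object; "force" is the grip in N (left out, the last holds). Time passes only in rows, so rows that repeat a pose let the fingers close, or fill a call up. It gives the time, the measured TCP pose, the force and the opening at its end, in the units of the state.
- get_obs(): the state, without advancing time (a new reading comes with each control period).
- eyes.camera(name): name is "scene" or "side" or "wrist"; returns a dict with "frame" (384x512x3 uint8, red, green, blue), "fx", "fy", "cx", "cy" (pixels), "pose" (4x4, takes a point from camera to world coordinates). Camera axes: x right, y down, z forward; pixel columns grow to the right and rows downward; lengths in m; the calibration is good to about 2 mm. A picture is of the moment at which its call begins. There is no depth.
- env.close_job(): hands the job in, once; it reports no verdict.
The state is a dict: "time_s": time; "joint_pos": joint angles; "joint_vel": joint speeds; "tau": joint torques, N m; "ee_pos": TCP position; "tcp_rot": TCP orientation; "wrist_force": force on the tool from outside, world axes, zero at the start; "wrist_torque": the same for the moment, N m; "finger_gap": finger opening in m.
Only numpy, scipy, OpenCV 4.12 (cv2) and the standard library are available. Lean on these libraries where they do the work, as an engineer would, in place of code of your own. Each camera call takes 0.05 s, during which the arm holds its last target.

TASK

On the print-inspection bench, one of the two metal sample pots is still open, with its calibration tile lying inside: carry the nested lid pair (inner lid with its cover still over it) from the lid stand to that open pot and lower both together, without dropping them, until the inner lid sits fully home. Then lift the outer cover off alone, leaving the inner lid seated and undisturbed, and finish while still holding the cover in the gripper, clear above the top of the inner lid's handle. Leave the pot that already has its lid, and everything else on the bench, alone.

Things in the scene. Friction and masses are not known exactly. Their poses are not given: they have to be found in the camera images.
- pot_a_rim (a point): One of two identical round aluminium sample pots fixed to the bench, 44 mm outside diameter, 37 mm inside, 60 mm high, upright. The point is the centre of its mouth at rim height (60 mm above the bench). Either this pot or pot_b is open; the other already wears a lid.
- pot_b_rim (a point): The other, identical pot; centre of its mouth at rim height (60 mm above the bench).
- tile_center (a point): Centre of the round white calibration tile (30 mm across, 6 mm thick) that lies loose on the inner floor (5 mm above the bench) of the OPEN pot. Whichever pot has the tile in it is the open one.
- shut_tab (a point): Black lid without a cover, the same shape as the inner lid, seated on the pot that is already closed; the point is the centre of its handle, 20 mm above that pot's rim. Leave it.
- stand_rim (a point): Low round grey plastic lid stand fixed to the bench, 44 mm outside, 37 mm inside, 35 mm high; the point is the centre of its mouth at rim height. The nested lid pair sits on it at the start.
- inner_tab (a point): Centre of the inner lid's handle free above the cover: an upright flat black handle 22 mm long (this point's x axis), 10 mm thick (its y axis), standing up through the cover's hole. The point is 20 mm above the rim on which the lid sits; the handle's top is 12 mm above it and the nested cover's top face 12 mm below it. Lifting the handle lifts both lids.
- cover_mid (a point): Outer cover, aluminium: round cap 56 mm outside diameter, 26 mm high, open below, 30 mm hole in its top. The point is on its axis half-way up (13 mm to top and lower edge); nested it lies 25 mm below inner_tab, 5 mm below the rim. Gripped round its skirt from above it comes off alone; the fingers then straddle the handle, whose top is 37 mm above this point.
- inner: Inner lid, black plastic, about 60 g: flange 48 mm across, 4 mm thick, that rests on a rim, and a chamfered plug 33 mm across reaching 10 mm down into the mouth (2 mm clear all round). Origin: centre of the flange's underside, 20 mm below inner_tab, at rim height when seated.
- cover: The cover as a body, about 70 g; origin on its axis at the underside of its 4 mm top, 9 mm above cover_mid. It rests loosely on the inner lid's flange (1.5 mm play); its skirt, 51 mm inside, hangs round the pot 3.5 mm clear.
- loupe: Bystander: stand magnifier, black top on a clear skirt, 48 mm across, 45 mm high; origin under its centre.
- tape: Bystander: roll of paper tape, 72 mm across, 19 mm high; origin under its centre.
- ink: Bystander: small amber glass jar, 38 mm across, 50 mm high; origin under its centre.
- weight: Bystander: brass knobbed weight, 32 mm across, 36 mm high; origin under its centre.
- eraser: Bystander: black rubber block 50 x 22 x 13 mm; origin under its centre.
- brush: Bystander: flat brush lying down, 170 mm long.
Mind the look-alikes: they are no part of the job. What is shaped like the inner but green or pink is not meant.

How it is judged:
By the outcome, as a careful person would: the job done as asked, in the order asked, and still so for the second after the job is handed in, while the arm keeps its last pose, push and grip.
It also fails if it takes over 50 s, if anything falls off the work surface, if the arm or the gripper's body presses on something with over 40 N, if the wrist force passes 120 N, or if a joint passes its speed limit or range.

## Working session

There is one attempt and no reset: what is moved stays moved. The work goes in short steps, Python scripts to look and compute and a tool call to move; the robot and the scene stay as the last step left them, time stands still between calls to the robot, and variables do not carry over. Pictures are saved under pics/ and viewed, and the job is handed in when it is done.

Besides the shell and the picture viewer there is one more tool, called after "Request:" as name([rows], argument=value, ...), one row to a line, values as JSON. arm_command: Moves the arm, as the interface text tells. Its arguments: {"type":"object","properties":{"increments":{"type":"array","items":{"type":"object","properties":{"claw":{"type":"number"},"tx":{"type":"number"},"ty":{"type":"number"},"tz":{"type":"number"},"ax":{"type":"number"},"ay":{"type":"number"},"az":{"type":"number"}}}},"force":{"type":"number"}},"required":["increments"]}

```bash
mkdir -p pics; ls
cat > h.py <<'E'
import numpy as np,cv2
from rig import get_obs,eyes,env
def shot(n,f):
    c=eyes.camera(n); cv2.imwrite(f'pics/{f}.png',c['frame'][:,:,::-1]); np.savez(f'pics/{f}.npz',**c); return c
def ray(c,u,v,z):
    d=np.array([(u-c['cx'])/c['fx'],(v-c['cy'])/c['fy'],1.]);P=np.array(c['pose']);d=P[:3,:3]@d;o=P[:3,3]
    return o+d*(z-o[2])/d[2]
def proj(c,p):
    P=np.array(c['pose']);q=P[:3,:3].T@(np.array(p)-P[:3,3]);return np.array([c['fx']*q[0]/q[2]+c['cx'],c['fy']*q[1]/q[2]+c['cy']])
def ld(f): return dict(np.load(f'pics/{f}.npz'))
E
python3 - <<'E'
from h import *
for n in('scene','side','wrist'):
    c=shot(n,n+'0');print(n,c['fx'],np.round(c['pose'],3).tolist())
print(get_obs())
a=[cv2.imread(f'pics/{n}0.png') for n in('scene','side','wrist')]
E
```

```text
pics
scene 386.4328857553547 [[0.515, 0.551, -0.657, 1.175], [0.857, -0.333, 0.393, -0.378], [-0.003, -0.765, -0.644, 0.685], [0.0, 0.0, 0.0, 1.0]]
side 407.320742843179 [[-0.999, -0.03, 0.044, 0.518], [-0.053, 0.523, -0.85, 0.952], [0.003, -0.852, -0.524, 0.665], [0.0, 0.0, 0.0, 1.0]]
wrist 292.803012786835 [[1.0, -0.001, -0.002, 0.575], [-0.002, -0.952, -0.306, 0.077], [-0.002, 0.306, -0.952, 0.373], [0.0, 0.0, 0.0, 1.0]]
{'time_s': 0.15, 'joint_pos': array([-7.35304467e-02,  3.07400693e-01,  1.50739044e+00,  2.83331256e-05,
        1.32844124e+00, -7.34872221e-02]), 'joint_vel': array([ 0.00142248, -0.00038589, -0.00650205,  0.00026037, -0.00038527,
        0.00094948]), 'tau': array([ 7.71606137e-04, -4.57977819e+01, -2.52218986e+01, -9.54763436e-05,
        8.49722768e-03, -4.89260890e-05]), 'ee_pos': array([5.74443568e-01, 9.19483100e-06, 2.30586486e-01]), 'tcp_rot': array([-3.14144484e+00,  1.63327286e-03, -4.99261690e-05]), 'wrist_force': array([-0.14068738, -0.88027642, -0.55979242]), 'wrist_torque': array([0.00699645, 0.01687895, 0.01589904]), 'finger_gap': 0.08582107098712254}
```

View pics/scene0.png

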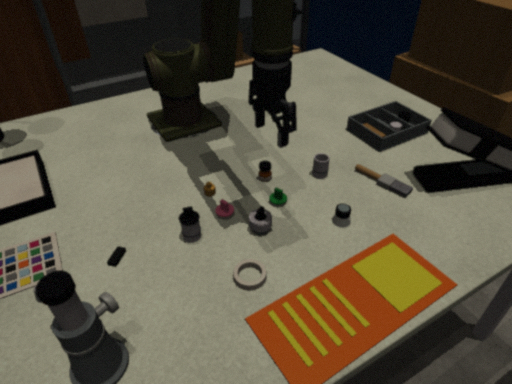

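View pics/side0.png

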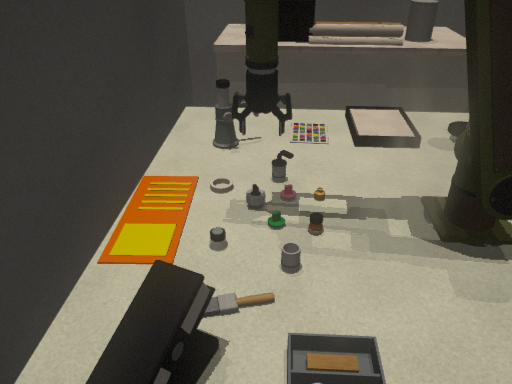

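View pics/wrist0.png

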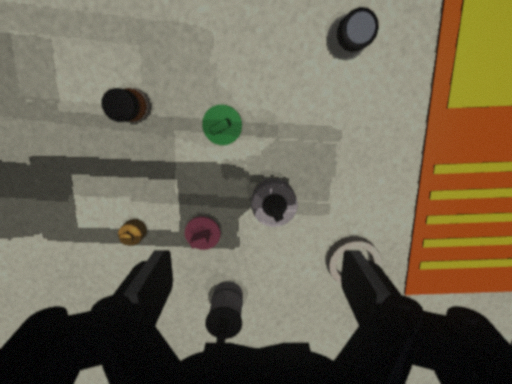

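The scene view shows these candidates:
- Grey cover with black handle: scene (260,218), side (256,197), wrist (273,203).
- Shut pot with black lid: scene (190,222), side (280,165), wrist (225,310).
- Green look-alike: scene (278,197). Pink look-alike: scene (225,208).
- Open pot: scene (320,165), side (290,255).

I choose the grey cover with the handle as the lid pair, and check it in close crops.

Run:
```python
from h import *
def crop(n,u,v,w=48,h=36):
    im=cv2.imread(f'pics/{n}.png'); im=(255*(im/255.)**0.6).astype('uint8')
    return cv2.resize(im[v-h//2*1:v+h//2,u-w//2:u+w//2],(400,300),interpolation=cv2.INTER_CUBIC)
A=np.vstack([np.hstack([crop('scene0',260,218),crop('side0',256,197)]),np.hstack([crop('scene0',320,165),crop('side0',290,255)])])
cv2.imwrite('pics/crop0.png',A)
im=cv2.imread('pics/wrist0.png');im=(255*(im/255.)**0.6).astype('uint8')
cv2.imwrite('pics/crop1.png',cv2.resize(im[150:270,190:350],(800,600),interpolation=cv2.INTER_CUBIC))
```

```text
(no output)
```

View pics/crop0.png

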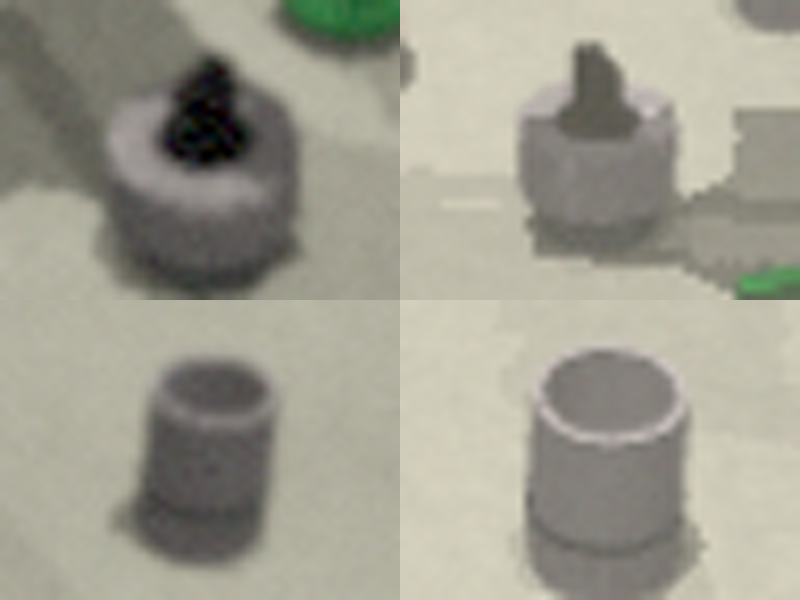

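View pics/crop1.png

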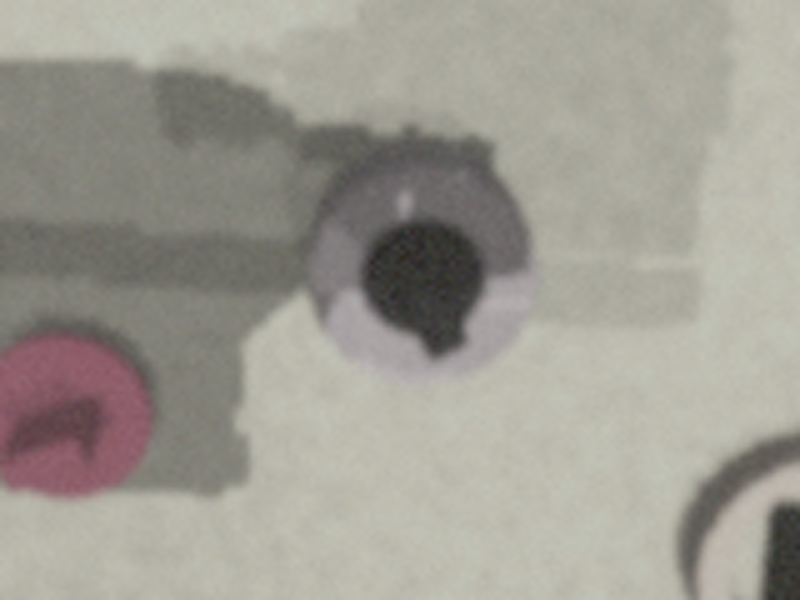

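The crops confirm it: a grey cap with a black handle standing through the hole, centred at wrist pixel (274,202). The pot at scene (322,158) / side (291,248) is open. Now I compute positions.

Run:
```python
from h import *
s,d,w=ld('scene0'),ld('side0'),ld('wrist0')
print('pot',ray(s,321.9,158.2,.06),ray(d,291.4,248.5,.06))
# scene crop cover: top ellipse x105-300,y80-185 ; side top x518-678,y80-135
print('cov w',ray(w,274,202.4,.043))
print('cov s',ray(s,236+203/8.33,200+137/8.33,.043))
print('cov d',ray(d,232+198/8.33,179+108/8.33,.043))
```

```text
pot [0.50234389 0.21678391 0.06      ] [0.49312629 0.22167687 0.06      ]
cov w [ 0.59473227 -0.03733312  0.043     ]
cov s [ 0.59923093 -0.04046281  0.043     ]
cov d [ 0.59454833 -0.04678151  0.043     ]
```

Request:
arm_command([
  {"tx": 0.67,"ty": 3,"claw": 0},
  {"tx": 0.67,"ty": 3,"claw": 0},
  {"tx": 0.67,"ty": 3,"claw": 0},
  {"tx": 0.67,"ty": 3,"claw": 0},
  {"tx": 0.67,"ty": 3,"claw": 0},
  {"tx": 0.67,"ty": 3,"claw": 0},
  {"tx": 0.67,"ty": 3,"claw": 0},
  {"tx": 0.67,"ty": 3,"claw": 0},
  {"tx": 0.67,"ty": 3,"claw": 0},
  {"tx": 0.67,"ty": 3,"claw": 0},
], force=40)

```text
$.increments[0]: bad value
```

Run:
```python
from h import *
c=shot('wrist','w1');print(get_obs()['ee_pos'],get_obs()['tcp_rot'])
u,v=map(int,proj(c,[.595,-.04,.05]));print(u,v)
im=cv2.imread('pics/w1.png');im=(255*(im/255.)**0.5).astype('uint8')
cv2.imwrite('pics/w1c.png',cv2.resize(im[v-60:v+60,u-80:u+80],(800,600),interpolation=cv2.INTER_CUBIC));print(u-80,v-60)
```

```text
[5.74594930e-01 1.84173803e-05 2.30747815e-01] [-3.14148606e+00  1.23393493e-03 -2.31539304e-05]
274 206
194 146
```

View pics/w1c.png

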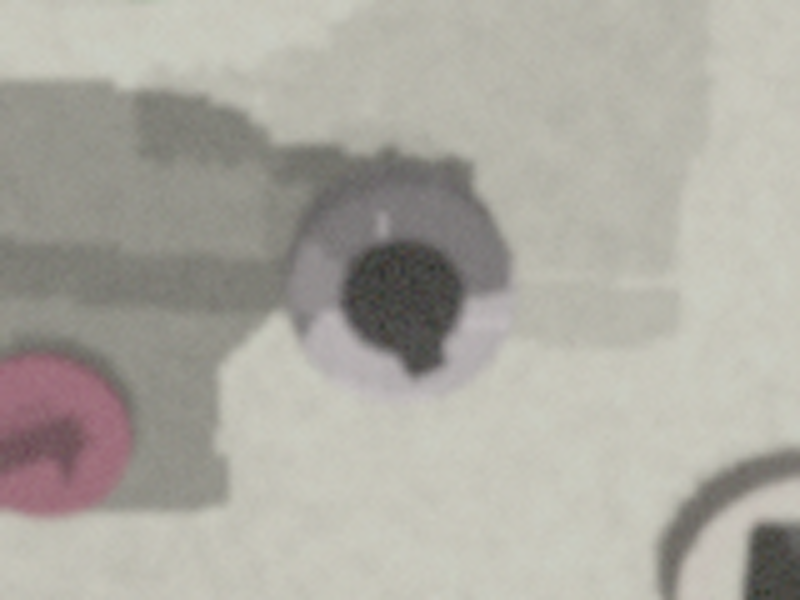

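View pics/w1.png

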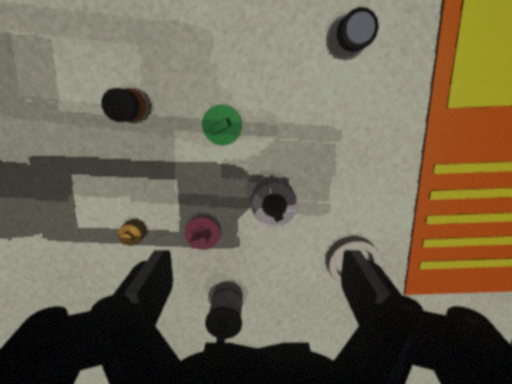

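The call was refused and nothing moved. I'll fill in all the fields.

Request:
arm_command([
  {"tx": 0.67,"ty": 3,"tz": 0,"ax": 0,"ay": 0,"az": 0,"claw": 0},
  {"tx": 0.67,"ty": 3,"tz": 0,"ax": 0,"ay": 0,"az": 0,"claw": 0},
  {"tx": 0.67,"ty": 3,"tz": 0,"ax": 0,"ay": 0,"az": 0,"claw": 0},
  {"tx": 0.67,"ty": 3,"tz": 0,"ax": 0,"ay": 0,"az": 0,"claw": 0},
  {"tx": 0.67,"ty": 3,"tz": 0,"ax": 0,"ay": 0,"az": 0,"claw": 0},
  {"tx": 0.67,"ty": 3,"tz": 0,"ax": 0,"ay": 0,"az": 0,"claw": 0},
  {"tx": 0.67,"ty": 3,"tz": 0,"ax": 0,"ay": 0,"az": 0,"claw": 0},
  {"tx": 0.67,"ty": 3,"tz": 0,"ax": 0,"ay": 0,"az": 0,"claw": 0},
  {"tx": 0.67,"ty": 3,"tz": 0,"ax": 0,"ay": 0,"az": 0,"claw": 0},
  {"tx": 0.67,"ty": 3,"tz": 0,"ax": 0,"ay": 0,"az": 0,"claw": 0},
], force=40)

```text
time_s: 1.03
ee_pos: [0.595, -0.0892, 0.2315]
tcp_rot: [-3.142, -0.0, 0.001]
wrist_force: [0.7, 0.2, 0.4]
finger_gap: 0.0855
```

Run:
```python
from h import *
c=shot('wrist','w2');print(get_obs()['ee_pos'],get_obs()['tcp_rot'])
u,v=map(int,proj(c,[.595,-.04,.05]));print(u,v)
im=cv2.imread('pics/w2.png');im=(255*(im/255.)**0.5).astype('uint8')
cv2.imwrite('pics/w2c.png',cv2.resize(im[v-60:v+60,u-80:u+80],(800,600),interpolation=cv2.INTER_CUBIC));print(u-80,v-60)
```

```text
[ 0.59505773 -0.08935059  0.23146497] [-3.14154781e+00 -1.80045624e-04  8.97158594e-04]
256 128
176 68
```

View pics/w2c.png

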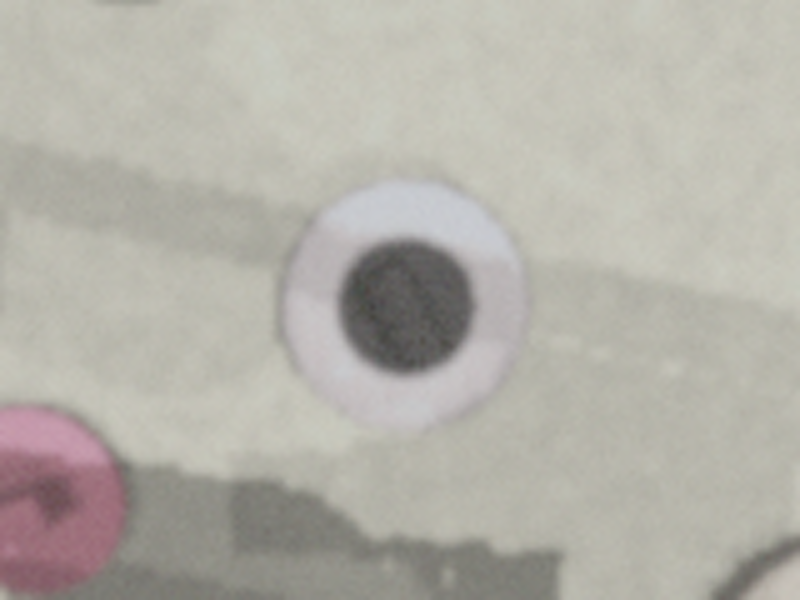

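Run:
```python
from h import *
c=ld('w2');im=c['frame'].astype(float)
cr=im[105:155,231:285].mean(2)
big=cv2.resize(np.clip((cr-5)*6,0,255).astype('uint8'),(756,700)[:2],interpolation=cv2.INTER_CUBIC)
# fit dark hole, and outer
g=im.mean(2)
yy,xx=np.mgrid[0:384,0:512]
m=(g<60)&(np.hypot(xx-257,yy-129)<20)
print(np.sort(g[128,235:280]).astype(int))
print('hole',m.sum(),xx[m].mean(),yy[m].mean(), 2*np.sqrt(m.sum()/np.pi))
u,v=xx[m].mean(),yy[m].mean();print(ray(c,u,v,.0413),'d',2*np.sqrt(m.sum()/np.pi)/292.8*(c['pose'][2,3]-.043)/.99)
cv2.imwrite('pics/w2d.png',cv2.resize(big,(648,600)))
print(g[112:148,240:275:1].astype(int)[::2,::2])
```

```text
[ 22  23  24  25  27  27  28  29  30  30  30  31  31  32  32  32  33  34
  34  34  35  36  36  38  43  52  64  90  96 119 125 126 128 128 128 128
 129 131 138 140 142 147 149 150 151]
hole 530 256.7622641509434 128.90377358490565 25.977239243415305
[ 0.59528346 -0.04111189  0.0413    ] d 0.029641071617944624
[[136 150 154 161 162 163 161 161 161 160 161 162 162 163 162 162 163 147]
 [130 140 148 156 151 151 149 142 137 140 147 156 162 161 164 161 161 161]
 [128 133 137 138 131 115  90  71  63  64  75 109 135 151 158 160 159 162]
 [130 134 131 122  85  49  38  32  35  36  35  42  61 101 134 147 154 156]
 [129 131 124  86  40  34  31  27  27  34  35  35  35  48 100 128 137 138]
 [130 131 104  44  30  22  26  35  29  29  34  34  32  33  53 111 132 131]
 [130 128  80  34  24  27  30  31  31  26  32  32  32  34  36  91 129 130]
 [130 119  62  28  22  27  30  29  35  30  31  34  37  33  36  82 128 128]
 [140 125  52  32  25  23  24  31  38  33  29  27  36  34  36  64 119 128]
 [152 136  58  34  24  24  27  29  28  31  29  28  28  33  35  68 118 127]
 [154 141  71  34  32  27  23  26  29  31  32  27  32  37  34  85 127 124]
 [154 150 101  38  36  32  22  30  35  33  37  29  28  32  45  99 129 129]
 [151 151 133  63  35  39  23  23  32  28  25  34  24  36  77 129 141 137]
 [154 153 152 114  51  33  29  29  27  34  32  34  32  62 120 149 150 146]
 [147 154 156 145 106  65  38  34  28  24  30  46  71 117 148 149 150 144]
 [146 152 160 159 148 133  98  78  59  67  79 110 134 150 149 151 149 140]
 [139 143 147 152 152 153 145 138 134 138 142 155 153 152 149 145 144 134]
 [134 141 144 151 149 148 151 148 148 153 156 154 151 149 147 137 133 120]]
```

View pics/w2d.png

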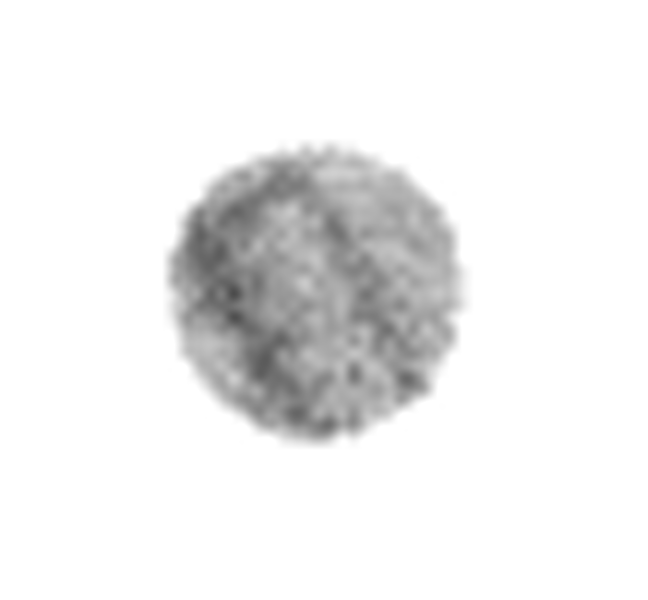

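Request:
arm_command([
  {"tx": 0,"ty": -0.5,"tz": 2,"ax": 0,"ay": 0,"az": 0,"claw": 0},
  {"tx": 0,"ty": -0.5,"tz": 2,"ax": 0,"ay": 0,"az": 0,"claw": 0},
  {"tx": 0,"ty": -0.5,"tz": 2,"ax": 0,"ay": 0,"az": 0,"claw": 0},
  {"tx": 0,"ty": -0.5,"tz": 2,"ax": 0,"ay": 0,"az": 0,"claw": 0},
  {"tx": 0,"ty": -0.5,"tz": 2,"ax": 0,"ay": 0,"az": 0,"claw": 0},
  {"tx": 0,"ty": -0.5,"tz": 2,"ax": 0,"ay": 0,"az": 0,"claw": 0},
  {"tx": 0,"ty": -0.5,"tz": 2,"ax": 0,"ay": 0,"az": 0,"claw": 0},
  {"tx": 0,"ty": -0.5,"tz": 2,"ax": 0,"ay": 0,"az": 0,"claw": 0},
  {"tx": 0,"ty": -0.5,"tz": 2,"ax": 0,"ay": 0,"az": 0,"claw": 0},
  {"tx": 0,"ty": -0.5,"tz": 2,"ax": 0,"ay": 0,"az": 0,"claw": 0},
])

```text
time_s: 1.92
ee_pos: [0.5953, -0.0752, 0.1719]
tcp_rot: [3.141, -0.001, -0.0]
wrist_force: [-1.2, 1.0, 0.7]
finger_gap: 0.0852
```

Run:
```python
from h import *
shot('wrist','w3');shot('scene','s3');
F=[]
for i in range(14):
    c=eyes.camera('wrist');F.append(c['frame'].astype(float))
a=np.mean(F,0);c['frame']=a;np.savez('pics/w3a.npz',**c)
print(get_obs()['ee_pos'],get_obs()['tcp_rot'])
g=a.mean(2)
p=proj(c,[.5953,-.0411,.0413]);print(p)
yy,xx=np.mgrid[0:384,0:512]
m=(g<60)&(np.hypot(xx-p[0],yy-p[1])<30)
u,v=xx[m].mean(),yy[m].mean();print(u,v,ray(c,u,v,.041),m.sum())
u,v=int(p[0]),int(p[1])
def sv(k,off,f):
    cr=g[v-30:v+30,u-40:u+40]
    cv2.imwrite(f,cv2.resize(np.clip((cr-off)*k,0,255).astype('uint8'),(800,600),interpolation=cv2.INTER_CUBIC))
sv(10,18,'pics/w3b.png');print(u-40,v-30)
```

```text
[ 0.59510206 -0.07502483  0.17129086] [-3.14159187e+00  1.04613542e-05 -2.34598365e-05]
[256.69659272 150.11892821]
256.8166449934981 150.19765929778933 [ 0.59541162 -0.04122045  0.041     ] 769
216 120
```

View pics/w3b.png

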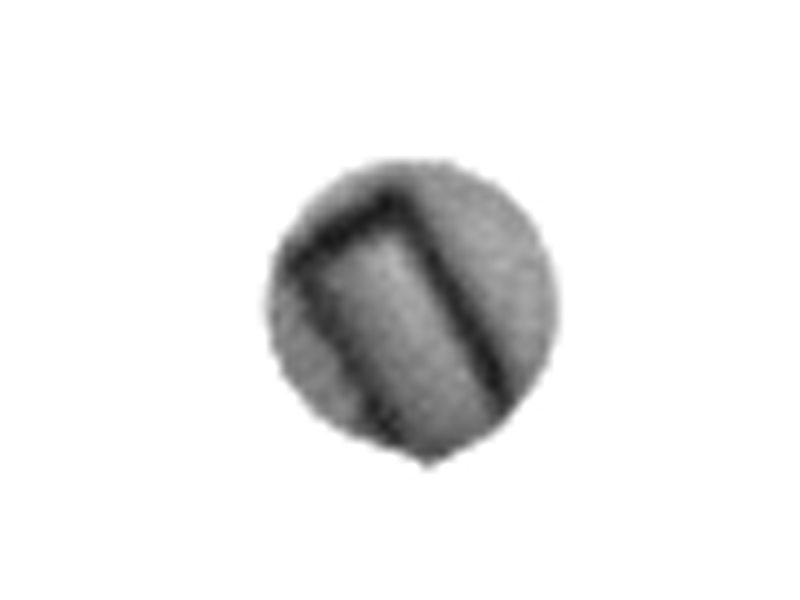

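View pics/w3.png

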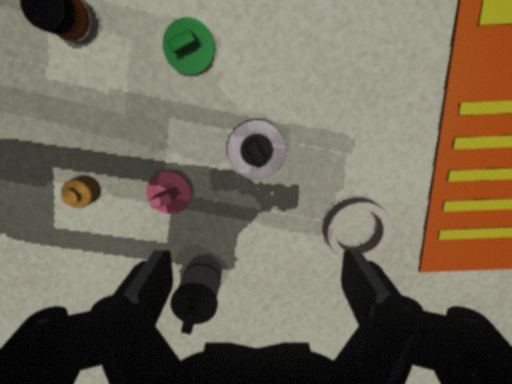

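The handle's top face is clear in the crop: corners about (322,275), (392,232), (497,415), (425,462).

Run:
```python
from h import *
c=ld('w3a')
P=np.array([ray(c,216+u/10-.45,120+v/10-.45,.067) for u,v in[(322,275),(392,232),(497,415),(425,462)]])
print(P);print(P.mean(0))
e=lambda i,j:P[j]-P[i]
for i,j in((0,1),(1,2),(2,3),(3,0)):
    d=e(i,j);print(np.hypot(*d[:2]),np.degrees(np.arctan2(d[1],d[0])))
```

```text
[[ 0.58779608 -0.03448771  0.067     ]
 [ 0.5936848  -0.03091684  0.067     ]
 [ 0.60257092 -0.04639923  0.067     ]
 [ 0.5964371  -0.05045791  0.067     ]]
[ 0.59512223 -0.04056542  0.067     ]
0.006886800896032411 31.232272124830555
0.017851259733917317 -60.14629151005201
0.00735504734742609 -146.5078636362964
0.018158038350291263 118.41654411464748
```

Run:
```python
from h import *
c=ld('w3a')
print('pink top',ray(c,170,190,.03),'green',ray(c,188,46,.03),'shut top',ray(c,193,305,.08),'tape',ray(c,357,228,.019),'amber',ray(c,48,12,.05), 'smallorange',ray(c,80,191,.036))
print(get_obs()['time_s'])
```

```text
pink top [ 0.50762095 -0.08301258  0.03      ] green [0.53545866 0.04815596 0.03      ] shut top [ 0.53442704 -0.18233702  0.08      ] tape [ 0.70500032 -0.13006533  0.019     ] amber [0.43133927 0.06917313 0.05      ] smallorange [ 0.42025617 -0.08210075  0.036     ]
2.7167
```

Request:
arm_command([
  {"tx": 0,"ty": -0.4,"tz": 0.5,"ax": 0,"ay": 0,"az": -1,"claw": 0},
  {"tx": 0,"ty": -0.8,"tz": 1,"ax": 0,"ay": 0,"az": -2,"claw": 0},
  {"tx": 0,"ty": -1.13,"tz": 1.7,"ax": 0,"ay": 0,"az": -3,"claw": 0},
  {"tx": 0,"ty": -1.13,"tz": 1.7,"ax": 0,"ay": 0,"az": -4,"claw": 0},
  {"tx": 0,"ty": -1.13,"tz": 1.7,"ax": 0,"ay": 0,"az": -5,"claw": 0},
  {"tx": 0,"ty": -1.13,"tz": 1.7,"ax": 0,"ay": 0,"az": -6,"claw": 0},
  {"tx": 0,"ty": -1.13,"tz": 1.7,"ax": 0,"ay": 0,"az": -6,"claw": 0},
  {"tx": 0,"ty": -1.13,"tz": 1.7,"ax": 0,"ay": 0,"az": -6,"claw": 0},
  {"tx": 0,"ty": -1.13,"tz": 1.7,"ax": 0,"ay": 0,"az": -6,"claw": 0},
  {"tx": 0,"ty": -1.13,"tz": 1.7,"ax": 0,"ay": 0,"az": -6,"claw": 0},
])

```text
time_s: 3.55
ee_pos: [0.5952, -0.0412, 0.1205]
tcp_rot: [3.141, -0.0, 0.522]
wrist_force: [0.2, 0.4, -0.9]
finger_gap: 0.0853
```

Run:
```python
from h import *
o=get_obs();print(o['ee_pos'],o['tcp_rot'],o['joint_pos'])
c=shot('wrist','w4')
im=cv2.imread('pics/w4.png');im=(255*(im/255.)**0.5).astype('uint8')
P=np.array(c['pose']);print(P[:3,3])
for p in[(.5952,-.041,.067),(.5952,-.041,.043)]:
    q=proj(c,p);print(q);cv2.drawMarker(im,(int(q[0]),int(q[1])),(0,0,255),1,6)
cv2.imwrite('pics/w4b.png',cv2.resize(im,(800,600)))
```

```text
[ 0.59517972 -0.04122105  0.12045223] [ 3.14142866e+00 -2.07660047e-04  5.22013197e-01] [-1.39939301e-01  4.36589310e-01  1.60536874e+00 -1.92710557e-06
  1.09937000e+00 -6.61951607e-01]
[0.55634764 0.02492261 0.26272804]
[257.99044508 214.14407071]
[257.86195068 203.12362513]
```

View pics/w4b.png

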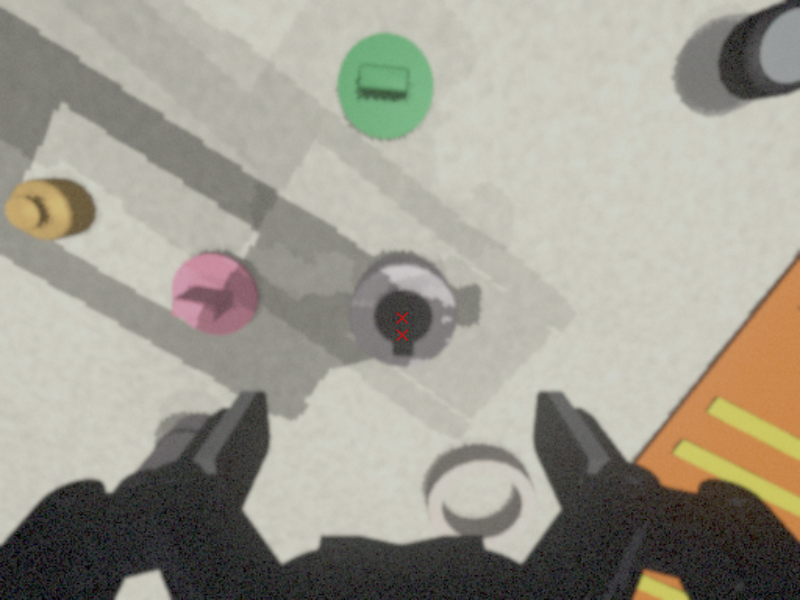

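The handle is aligned with the jaws and the markers land on it. I descend first and close afterwards.

Request:
arm_command([
  {"tx": 0,"ty": 0,"tz": 0.6,"ax": 0,"ay": 0,"az": 0,"claw": 0},
  {"tx": 0,"ty": 0,"tz": 1.2,"ax": 0,"ay": 0,"az": 0,"claw": 0},
  {"tx": 0,"ty": 0,"tz": 1.8,"ax": 0,"ay": 0,"az": 0,"claw": 0},
  {"tx": 0,"ty": 0,"tz": 2.2,"ax": 0,"ay": 0,"az": 0,"claw": 0},
  {"tx": 0,"ty": 0,"tz": 2.42,"ax": 0,"ay": 0,"az": 0,"claw": 0},
  {"tx": 0,"ty": 0,"tz": 2.42,"ax": 0,"ay": 0,"az": 0,"claw": 0.3},
  {"tx": 0,"ty": 0,"tz": 2.42,"ax": 0,"ay": 0,"az": 0,"claw": 0.5},
  {"tx": 0,"ty": 0,"tz": 2.42,"ax": 0,"ay": 0,"az": 0,"claw": 0.7},
  {"tx": 0,"ty": 0,"tz": 2.42,"ax": 0,"ay": 0,"az": 0,"claw": 0.75},
  {"tx": 0,"ty": 0,"tz": 2.42,"ax": 0,"ay": 0,"az": 0,"claw": 0.75},
], force=50)

```text
time_s: 4.43
ee_pos: [0.5958, -0.0412, 0.0487]
tcp_rot: [3.14, -0.001, 0.524]
wrist_force: [-0.1, -0.1, -0.3]
finger_gap: 0.0258
```

Run:
```python
from h import *
o=get_obs();print(o['ee_pos'],o['wrist_force'],o['finger_gap'])
c=shot('wrist','w5')
for n in('side','scene'):shot(n,n+'5')
im=cv2.imread('pics/w5.png');im=(255*(im/255.)**0.5).astype('uint8')
s=cv2.imread('pics/side5.png');s=(255*(s/255.)**0.5).astype('uint8')
a=cv2.resize(im,(400,300));b=cv2.resize(s[160:230,216:309],(400,300),interpolation=cv2.INTER_CUBIC)
cv2.imwrite('pics/w5b.png',np.hstack([a,b]))
```

```text
[ 0.59582561 -0.04122156  0.04867   ] [-0.12303125 -0.07820884 -0.26584306] 0.025806738264162545
```

View pics/w5b.png

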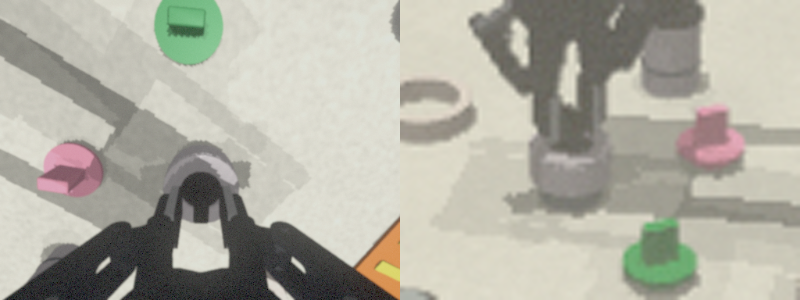

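Request:
arm_command([
  {"tx": 0,"ty": 0,"tz": 0,"ax": 0,"ay": 0,"az": 0,"claw": 0.85},
  {"tx": 0,"ty": 0,"tz": 0,"ax": 0,"ay": 0,"az": 0,"claw": 1},
  {"tx": 0,"ty": 0,"tz": 0,"ax": 0,"ay": 0,"az": 0,"claw": 1},
  {"tx": 0,"ty": 0,"tz": 0,"ax": 0,"ay": 0,"az": 0,"claw": 1},
  {"tx": 0,"ty": 0,"tz": 0,"ax": 0,"ay": 0,"az": 0,"claw": 1},
  {"tx": 0,"ty": 0,"tz": 0,"ax": 0,"ay": 0,"az": 0,"claw": 1},
  {"tx": 0,"ty": 0,"tz": 0,"ax": 0,"ay": 0,"az": 0,"claw": 1},
  {"tx": 0,"ty": 0,"tz": 0,"ax": 0,"ay": 0,"az": 0,"claw": 1},
  {"tx": 0,"ty": 0,"tz": 0,"ax": 0,"ay": 0,"az": 0,"claw": 1},
  {"tx": 0,"ty": 0,"tz": 0,"ax": 0,"ay": 0,"az": 0,"claw": 1},
], force=60)

```text
time_s: 5.42
ee_pos: [0.5954, -0.0411, 0.0482]
tcp_rot: [3.141, -0.001, 0.524]
wrist_force: [-0.4, -0.2, 5.7]
finger_gap: 0.0084
```

Request:
arm_command([
  {"tx": 0,"ty": 0,"tz": -0.1,"ax": 0,"ay": 0,"az": 0,"claw": 1},
  {"tx": 0,"ty": 0,"tz": -0.3,"ax": 0,"ay": 0,"az": 0,"claw": 1},
  {"tx": 0,"ty": 0,"tz": -0.6,"ax": 0,"ay": 0,"az": 0,"claw": 1},
  {"tx": 0,"ty": 0,"tz": -1.0,"ax": 0,"ay": 0,"az": 0,"claw": 1},
  {"tx": 0,"ty": 0,"tz": -1.4,"ax": 0,"ay": 0,"az": 0,"claw": 1},
  {"tx": 0,"ty": 0,"tz": -1.8,"ax": 0,"ay": 0,"az": 0,"claw": 1},
  {"tx": 0,"ty": 0,"tz": -2.2,"ax": 0,"ay": 0,"az": 0,"claw": 1},
  {"tx": 0,"ty": 0,"tz": -2.6,"ax": 0,"ay": 0,"az": 0,"claw": 1},
  {"tx": 0,"ty": 0,"tz": -2.9,"ax": 0,"ay": 0,"az": 0,"claw": 1},
  {"tx": 0,"ty": 0,"tz": -3,"ax": 0,"ay": 0,"az": 0,"claw": 1},
])

```text
time_s: 6.25
ee_pos: [0.596, -0.0413, 0.1397]
tcp_rot: [3.14, -0.002, 0.524]
wrist_force: [-0.5, -0.0, -0.7]
finger_gap: 0.0088
```

Run:
```python
from h import *
c=shot('wrist','w6')
for n in('side','scene'):shot(n,n+'6')
o=get_obs();print(o['ee_pos'],o['wrist_force'],o['wrist_torque'],o['finger_gap'],o['joint_pos'])
g=lambda im:(255*(im/255.)**0.5).astype('uint8')
im=cv2.imread('pics/w6.png');s=cv2.imread('pics/side6.png');t=cv2.imread('pics/scene6.png')
a=cv2.resize(g(im),(400,300));b=cv2.resize(g(s)[120:210,200:320],(400,300),interpolation=cv2.INTER_CUBIC);e=cv2.resize(g(t)[110:230,200:360],(400,300),interpolation=cv2.INTER_CUBIC)
cv2.imwrite('pics/w6b.png',np.vstack([np.hstack([a,b]),np.hstack([e,a*0])]))
```

```text
[ 0.59497355 -0.04112048  0.1378031 ] [ 0.28946631  0.51506277 -0.88752563] [-0.0357296   0.02505041  0.01733769] 0.008907645838532242 [-1.39816572e-01  4.18213091e-01  1.58574380e+00 -8.34384278e-06
  1.13750726e+00 -6.63402630e-01]
```

View pics/w6b.png

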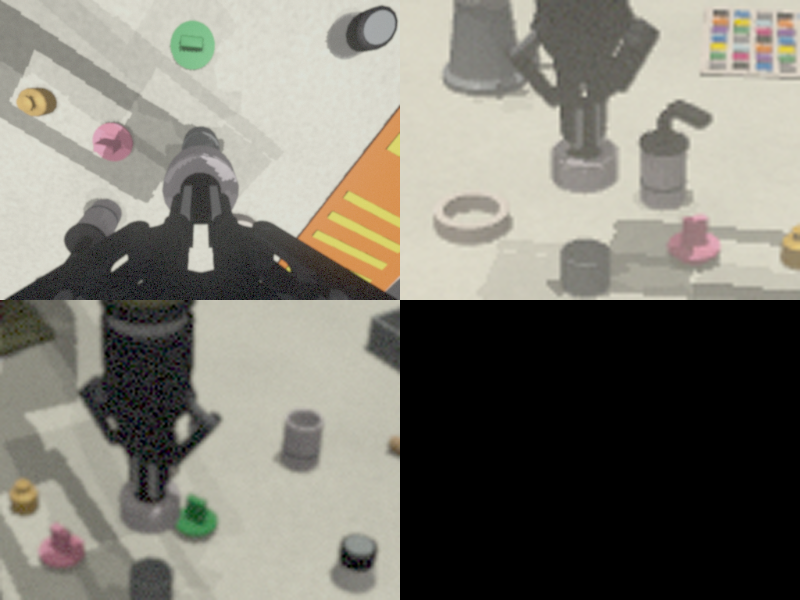

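The pair hangs from the handle with the cover nested, and the stand is empty. I carry it to a spot where the wrist camera is directly over the pot.

Request:
arm_command([
  {"tx": 0.06,"ty": -0.25,"tz": 0,"ax": 0,"ay": 0,"az": 0,"claw": 1},
  {"tx": 0.17,"ty": -0.75,"tz": 0,"ax": 0,"ay": 0,"az": 0,"claw": 1},
  {"tx": 0.34,"ty": -1.5,"tz": 0,"ax": 0,"ay": 0,"az": 0,"claw": 1},
  {"tx": 0.55,"ty": -2.4,"tz": 0,"ax": 0,"ay": 0,"az": 0,"claw": 1},
  {"tx": 0.76,"ty": -3.3,"tz": 0,"ax": 0,"ay": 0,"az": 0,"claw": 1},
  {"tx": 0.97,"ty": -4.2,"tz": 0,"ax": 0,"ay": 0,"az": 0,"claw": 1},
  {"tx": 1.18,"ty": -5.1,"tz": 0,"ax": 0,"ay": 0,"az": 0,"claw": 1},
  {"tx": 1.36,"ty": -5.9,"tz": 0,"ax": 0,"ay": 0,"az": 0,"claw": 1},
  {"tx": 1.48,"ty": -6.4,"tz": 0,"ax": 0,"ay": 0,"az": 0,"claw": 1},
  {"tx": 1.53,"ty": -6.62,"tz": 0,"ax": 0,"ay": 0,"az": 0,"claw": 1},
])

```text
time_s: 7.23
ee_pos: [0.5331, 0.157, 0.137]
tcp_rot: [-3.14, 0.002, 0.526]
wrist_force: [-0.4, -0.5, -1.4]
finger_gap: 0.0085
```

Run:
```python
from h import *
shot('wrist','wx')
F=[]
for i in range(6):
    c=eyes.camera('wrist');F.append(c['frame'].astype(float))
c['frame']=np.mean(F,0);np.savez('pics/w7.npz',**c)
o=get_obs();print(o['ee_pos'],o['tcp_rot'],o['wrist_force'],o['finger_gap'],o['time_s'])
p=proj(c,[.4975,.22,.06]);print(p,np.array(c['pose'])[:3,3])
im=(255*(c['frame'][:,:,::-1]/255)**.5).astype('uint8');u,v=map(int,p)
u0,v0=max(u-60,0),max(v-45,0)
cv2.imwrite('pics/w7b.png',cv2.resize(im[v0:v0+90,u0:u0+120],(800,600),interpolation=cv2.INTER_CUBIC));print(u0,v0)
cv2.imwrite('pics/w7.png',im)
```

```text
[0.53584987 0.15287575 0.13758977] [3.14133632e+00 2.17333254e-04 5.22346530e-01] [-0.45676054 -0.62860496 -0.46783797] 0.00868391079719422 7.5833
[258.11254158 101.25201456] [0.49693087 0.21917079 0.27982743]
198 56
```

View pics/w7b.png

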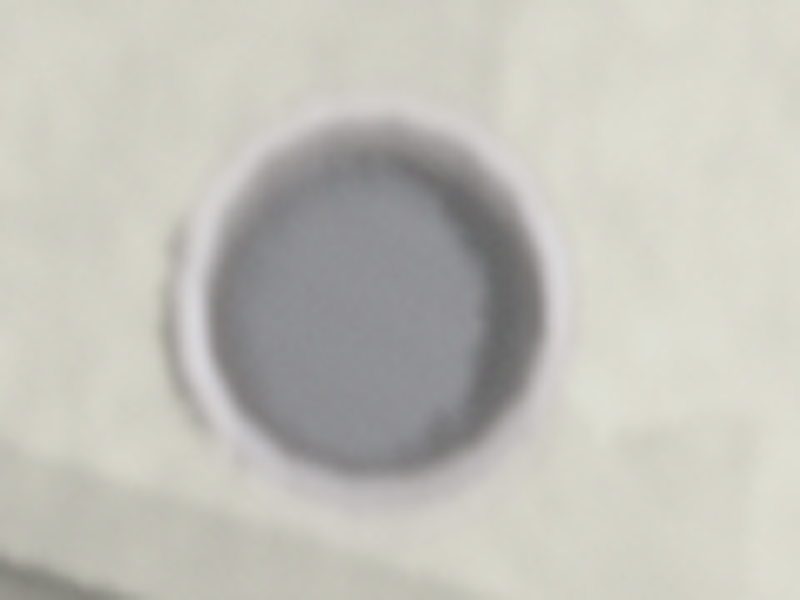

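View pics/w7.png

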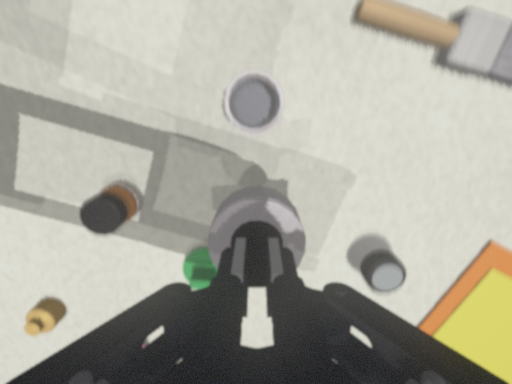

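Run:
```python
from h import *
c=ld('w7');f=c['frame'];g=cv2.GaussianBlur(f.mean(2),(0,0),.7)
th=np.linspace(0,2*np.pi,120,endpoint=False);u0,v0=253.9,100.2
pts=[]
for t in th:
    r=np.arange(18,30,.1);xs=(u0+r*np.cos(t)).astype('float32');ys=(v0+r*np.sin(t)).astype('float32')
    p=cv2.remap(g.astype('float32'),xs[None],ys[None],1)[0];d=np.diff(p)
    k=np.argmax(d[:100]);pts.append((xs[k],ys[k]))
pts=np.array(pts)
W=np.array([ray(c,u,v,.06)[:2] for u,v in pts])
from scipy.optimize import least_squares
r=least_squares(lambda q:np.hypot(W[:,0]-q[0],W[:,1]-q[1])-q[2],[.497,.22,.0185],loss='soft_l1',f_scale=.0005)
print(r.x,np.std(r.fun),ray(c,253.9,100.2,.06))
# cover in hand: top circle expected z
o=get_obs();print(o['ee_pos'],o['tcp_rot'],o['wrist_force'])
print(proj(c,[.5358,.1529,.0430+.0893]))
cr=cv2.resize((255*(f[170:290,180:340][:,:,::-1]/255)**.5).astype('uint8'),(800,600),interpolation=cv2.INTER_CUBIC)
cv2.imwrite('pics/w7c.png',cr)
```

```text
[0.49489409 0.21833159 0.01831799] 0.0002898250004533065 [0.49453691 0.21912285 0.06      ]
[0.53584987 0.15287575 0.13758977] [3.14133632e+00 2.17333254e-04 5.22346530e-01] [-0.45676054 -0.62860496 -0.46783797]
[258.11060675 246.01242669]
```

View pics/w7c.png

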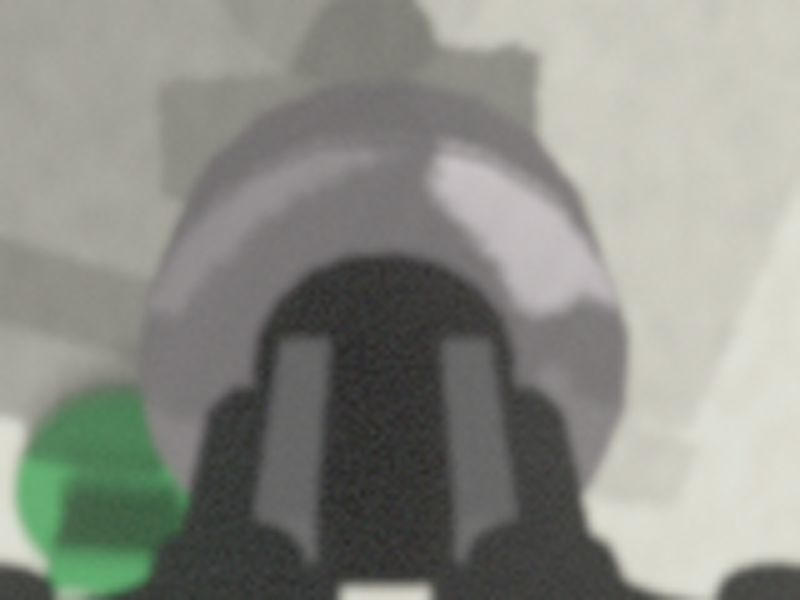

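Run:
```python
from h import *
c=ld('w7')
for z in(.1304,.1324,.1344):
  for R in(.015,.028):
    a=np.array([proj(c,[.5358+R*np.cos(t),.1529+R*np.sin(t),z]) for t in np.linspace(0,2*np.pi,60)])
    print(z,R,'crop x',(a[:,0].min()-180)*5,(a[:,0].max()-180)*5,'top y',(a[:,1].min()-170)*5)
# needed move, tool axes
d=np.array([.4949,.2184])-np.array([.5355,.154]);print(d, d@[.866,.5]/.03,d@[.5,-.866]/.03)
```

```text
0.1304 0.015 crop x 257.996264330706 522.9951668264639 top y 249.48642279387883
0.1304 0.028 crop x 142.93896330756525 637.9204931505018 top y 137.33454376214652
0.1324 0.015 crop x 256.5283006960368 524.6080221456737 top y 256.5384922839406
0.1324 0.028 crop x 140.13017198157812 640.8699796635428 top y 143.1925256950518
0.1344 0.015 crop x 255.0257899924067 526.2588068477055 top y 263.76117723270386
0.1344 0.028 crop x 137.25521433289842 643.888852605297 top y 149.19591103288298
[-0.0406  0.0644] -0.09865333333333218 -2.53568
```

The mouth fit gives a radius of 18.3 mm against 18.5 mm expected, the tile is visible inside, and the held cover is where the model predicts. I move over the pot.

Request:
arm_command([
  {"tx": 0,"ty": -0.25,"tz": 0,"ax": 0,"ay": 0,"az": 0,"claw": 1},
  {"tx": -0.03,"ty": -0.75,"tz": 0,"ax": 0,"ay": 0,"az": 0,"claw": 1},
  {"tx": -0.05,"ty": -1.35,"tz": 0,"ax": 0,"ay": 0,"az": 0,"claw": 1},
  {"tx": -0.07,"ty": -1.95,"tz": 0.1,"ax": 0,"ay": 0,"az": 0,"claw": 1},
  {"tx": -0.085,"ty": -2.35,"tz": 0.3,"ax": 0,"ay": 0,"az": 0,"claw": 1},
  {"tx": -0.085,"ty": -2.535,"tz": 0.5,"ax": 0,"ay": 0,"az": 0,"claw": 1},
  {"tx": -0.085,"ty": -2.535,"tz": 0.7,"ax": 0,"ay": 0,"az": 0,"claw": 1},
  {"tx": -0.085,"ty": -2.535,"tz": 0.7,"ax": 0,"ay": 0,"az": 0,"claw": 1},
  {"tx": -0.085,"ty": -2.535,"tz": 0.7,"ax": 0,"ay": 0,"az": 0,"claw": 1},
  {"tx": -0.085,"ty": -2.535,"tz": 0.7,"ax": 0,"ay": 0,"az": 0,"claw": 1},
])

```text
time_s: 8.42
ee_pos: [0.4959, 0.2178, 0.1166]
tcp_rot: [3.141, 0.0, 0.523]
wrist_force: [-0.3, 0.0, -1.5]
finger_gap: 0.0085
```

Run:
```python
from h import *
S=[];D=[];E=[]
for i in range(4):
    s=eyes.camera('scene');S.append(s['frame'].astype(float));d=eyes.camera('side');D.append(d['frame'].astype(float));o=get_obs();E.append(o['ee_pos']);
print(np.mean(E,0),np.std(E,0),o['tcp_rot'],o['wrist_force'],o['finger_gap'],o['time_s'])
o=np.mean(E,0)
out=[]
for c,F,n in((s,S,'s8'),(d,D,'d8')):
    c['frame']=np.mean(F,0);np.savez(f'pics/{n}.npz',**c)
    u,v=proj(c,[.495,.2184,.06]).astype(int);print(n,u-24,v-24)
    im=(255*(c['frame'][:,:,::-1]/255)**.5).astype('uint8')
    out.append(cv2.resize(im[v-24:v+24,u-16:u+16],(400,600),interpolation=cv2.INTER_CUBIC))
cv2.imwrite('pics/sd8.png',np.hstack(out))
```

```text
[0.49574798 0.21813957 0.11690633] [2.11830474e-04 1.21227146e-04 4.30990603e-05] [ 3.14150899e+00 -2.80240312e-04  5.23390005e-01] [ 0.08826668  0.51182694 -0.91867878] 0.008718095808119625 8.8167
s8 296 132
d8 266 223
```

View pics/sd8.png

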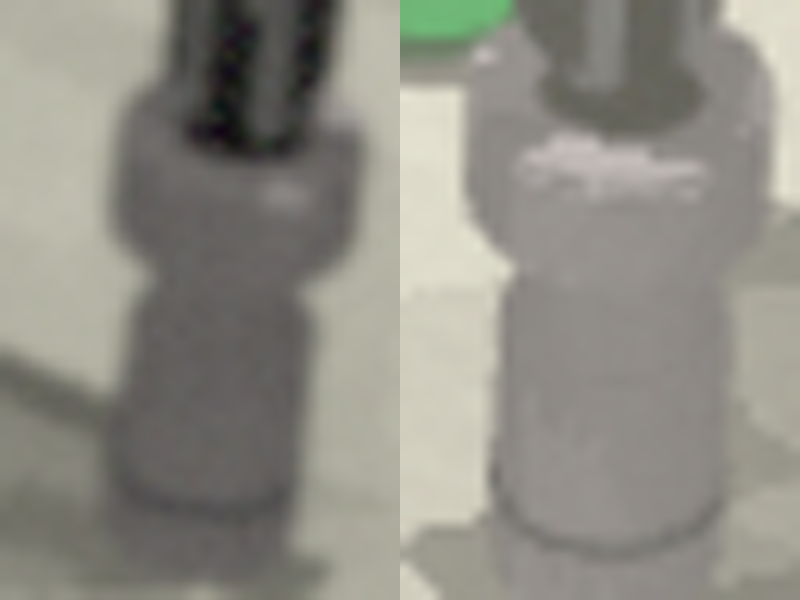

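In both side views the cover's axis lines up with the pot's axis (scene about 237 against 237 extrapolated, side about 620 against 621). I lower gently to where the plug is just entering.

Request:
arm_command([
  {"tx": 0,"ty": 0,"tz": 0.15,"ax": 0,"ay": 0,"az": 0,"claw": 1},
  {"tx": 0,"ty": 0,"tz": 0.35,"ax": 0,"ay": 0,"az": 0,"claw": 1},
  {"tx": 0,"ty": 0,"tz": 0.55,"ax": 0,"ay": 0,"az": 0,"claw": 1},
  {"tx": 0,"ty": 0,"tz": 0.75,"ax": 0,"ay": 0,"az": 0,"claw": 1},
  {"tx": 0,"ty": 0,"tz": 0.9,"ax": 0,"ay": 0,"az": 0,"claw": 1},
  {"tx": 0,"ty": 0,"tz": 1.0,"ax": 0,"ay": 0,"az": 0,"claw": 1},
  {"tx": 0,"ty": 0,"tz": 1.1,"ax": 0,"ay": 0,"az": 0,"claw": 1},
  {"tx": 0,"ty": 0,"tz": 1.2,"ax": 0,"ay": 0,"az": 0,"claw": 1},
  {"tx": 0,"ty": 0,"tz": 1.2,"ax": 0,"ay": 0,"az": 0,"claw": 1},
  {"tx": 0,"ty": 0,"tz": 1.2,"ax": 0,"ay": 0,"az": 0,"claw": 1},
])

```text
time_s: 9.65
ee_pos: [0.4953, 0.2184, 0.0806]
tcp_rot: [-3.142, 0.0, 0.524]
wrist_force: [-0.1, 0.1, -0.4]
finger_gap: 0.0085
```

Request:
arm_command([
  {"tx": 0,"ty": 0,"tz": 0.03,"ax": 0,"ay": 0,"az": 0,"claw": 1},
  {"tx": 0,"ty": 0,"tz": 0.06,"ax": 0,"ay": 0,"az": 0,"claw": 1},
  {"tx": 0,"ty": 0,"tz": 0.09,"ax": 0,"ay": 0,"az": 0,"claw": 1},
  {"tx": 0,"ty": 0,"tz": 0.12,"ax": 0,"ay": 0,"az": 0,"claw": 1},
  {"tx": 0,"ty": 0,"tz": 0.15,"ax": 0,"ay": 0,"az": 0,"claw": 1},
  {"tx": 0,"ty": 0,"tz": 0.18,"ax": 0,"ay": 0,"az": 0,"claw": 1},
  {"tx": 0,"ty": 0,"tz": 0.21,"ax": 0,"ay": 0,"az": 0,"claw": 1},
  {"tx": 0,"ty": 0,"tz": 0.22,"ax": 0,"ay": 0,"az": 0,"claw": 1},
  {"tx": 0,"ty": 0,"tz": 0.22,"ax": 0,"ay": 0,"az": 0,"claw": 1},
  {"tx": 0,"ty": 0,"tz": 0.22,"ax": 0,"ay": 0,"az": 0,"claw": 1},
])

```text
time_s: 10.48
ee_pos: [0.4953, 0.2184, 0.0741]
tcp_rot: [-3.142, 0.0, 0.524]
wrist_force: [-0.5, 0.6, -0.6]
finger_gap: 0.0086
```

Request:
arm_command([
  {"tx": 0,"ty": 0,"tz": 0.01,"ax": 0,"ay": 0,"az": 0,"claw": 1},
  {"tx": 0,"ty": 0,"tz": 0.02,"ax": 0,"ay": 0,"az": 0,"claw": 1},
  {"tx": 0,"ty": 0,"tz": 0.03,"ax": 0,"ay": 0,"az": 0,"claw": 1},
  {"tx": 0,"ty": 0,"tz": 0.04,"ax": 0,"ay": 0,"az": 0,"claw": 1},
  {"tx": 0,"ty": 0,"tz": 0.05,"ax": 0,"ay": 0,"az": 0,"claw": 1},
  {"tx": 0,"ty": 0,"tz": 0.05,"ax": 0,"ay": 0,"az": 0,"claw": 1},
  {"tx": 0,"ty": 0,"tz": 0.05,"ax": 0,"ay": 0,"az": 0,"claw": 1},
  {"tx": 0,"ty": 0,"tz": 0.05,"ax": 0,"ay": 0,"az": 0,"claw": 1},
  {"tx": 0,"ty": 0,"tz": 0.05,"ax": 0,"ay": 0,"az": 0,"claw": 1},
  {"tx": 0,"ty": 0,"tz": 0.05,"ax": 0,"ay": 0,"az": 0,"claw": 1},
])

```text
time_s: 11.32
ee_pos: [0.4954, 0.2184, 0.0732]
tcp_rot: [3.141, -0.0, 0.524]
wrist_force: [-1.4, 0.2, 6.1]
finger_gap: 0.0084
```

Run:
```python
from h import *
for i in range(3):
    d=shot('side','d9');s=shot('scene','s9');o=get_obs();print(o['ee_pos'],o['wrist_force'])
out=[]
for c in(s,d):
    u,v=proj(c,[.495,.2184,.06]).astype(int)
    im=(255*(c['frame'][:,:,::-1]/255)**.5).astype('uint8')
    out.append(cv2.resize(im[v-24:v+24,u-16:u+16],(400,600),interpolation=cv2.INTER_CUBIC))
cv2.imwrite('pics/sd9.png',np.hstack(out))
```

```text
[0.49539837 0.21841737 0.07318266] [-1.07893877 -0.45266783  5.87543576]
[0.49535215 0.21842305 0.07314786] [-1.85315397 -0.31502466  5.3580272 ]
[0.49540214 0.21843446 0.07316204] [-1.41609232 -0.97962604  6.35901784]
```

View pics/sd9.png

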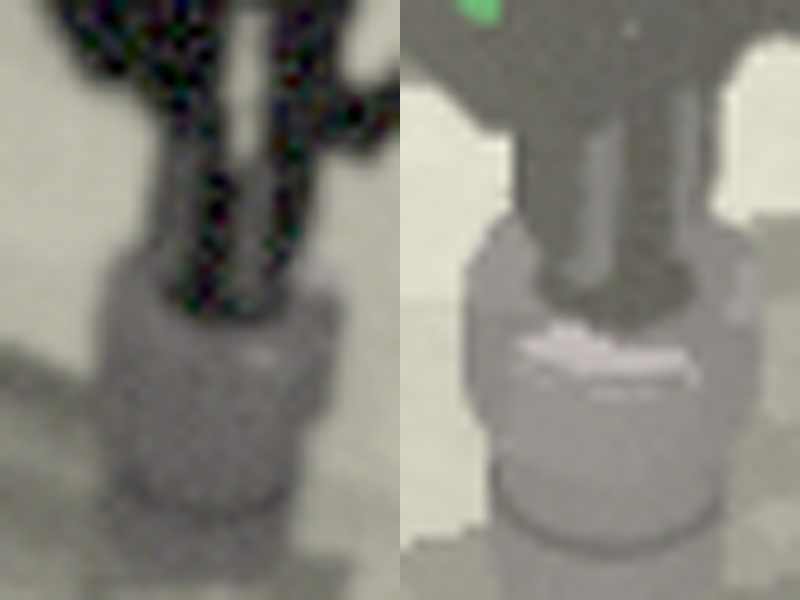

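Contact came at TCP z = 0.0732, exactly the computed seat height, with 6 N. The cover now overlaps the pot. I relieve the push and open the fingers.

Request:
arm_command([
  {"tx": 0,"ty": 0,"tz": -0.015,"ax": 0,"ay": 0,"az": 0,"claw": 1},
  {"tx": 0,"ty": 0,"tz": -0.015,"ax": 0,"ay": 0,"az": 0,"claw": 0.8},
  {"tx": 0,"ty": 0,"tz": -0.015,"ax": 0,"ay": 0,"az": 0,"claw": 0.7},
  {"tx": 0,"ty": 0,"tz": -0.015,"ax": 0,"ay": 0,"az": 0,"claw": 0.5},
  {"tx": 0,"ty": 0,"tz": -0.015,"ax": 0,"ay": 0,"az": 0,"claw": 0.2},
  {"tx": 0,"ty": 0,"tz": -0.015,"ax": 0,"ay": 0,"az": 0,"claw": 0},
  {"tx": 0,"ty": 0,"tz": -0.015,"ax": 0,"ay": 0,"az": 0,"claw": 0},
  {"tx": 0,"ty": 0,"tz": -0.015,"ax": 0,"ay": 0,"az": 0,"claw": 0},
  {"tx": 0,"ty": 0,"tz": -0.015,"ax": 0,"ay": 0,"az": 0,"claw": 0},
  {"tx": 0,"ty": 0,"tz": -0.015,"ax": 0,"ay": 0,"az": 0,"claw": 0},
])

```text
time_s: 12.45
ee_pos: [0.4953, 0.2184, 0.0731]
tcp_rot: [-3.142, -0.0, 0.524]
wrist_force: [-0.3, 0.8, 0.9]
finger_gap: 0.0851
```

Run:
```python
from h import *
d=shot('side','d10');s=shot('scene','s10');w=shot('wrist','w10');o=get_obs();print(o['ee_pos'],o['wrist_force'],o['finger_gap'])
out=[]
for c in(s,d):
    u,v=proj(c,[.495,.2184,.06]).astype(int)
    im=(255*(c['frame'][:,:,::-1]/255)**.5).astype('uint8')
    out.append(cv2.resize(im[v-24:v+24,u-16:u+16],(300,450),interpolation=cv2.INTER_CUBIC))
im=(255*(w['frame'][:,:,::-1]/255)**.5).astype('uint8')[84:384,106:239+167]
im=cv2.resize(im[:,:],None,fx=.66,fy=1.5)
im=cv2.resize((255*(w['frame'][:,:,::-1]/255)**.5).astype('uint8')[192-60:384-42,156:356],(200*450//210//1,450)) if 0 else cv2.resize((255*(w['frame'][:,:,::-1]/255)**.5).astype('uint8')[134:384,206:306],(180,450))
cv2.imwrite('pics/sd10.png',np.hstack(out+[im]))
cv2.imwrite('pics/w10b.png',(255*(w['frame'][:,:,::-1]/255)**.5).astype('uint8'))
```

```text
[0.49533806 0.21841985 0.0730729 ] [-0.87014783  0.40064071 -0.81905905] 0.08539979335385844
```

View pics/sd10.png

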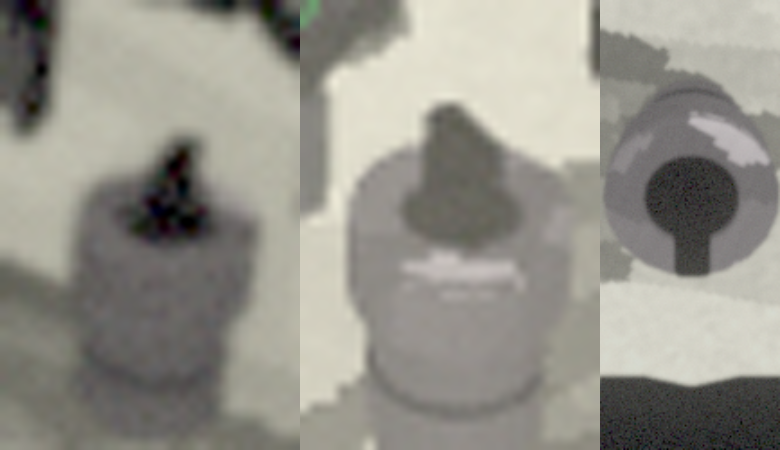

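View pics/w10b.png

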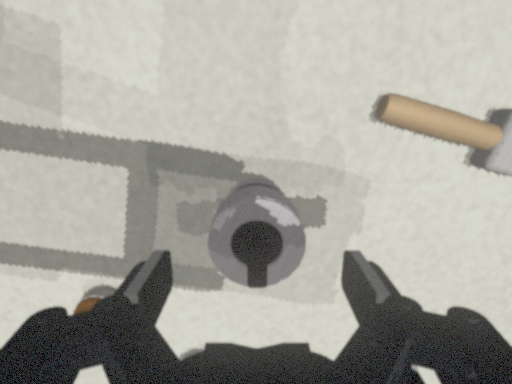

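The lid pair sits level, and the fingers are symmetric about the cover. I descend around the skirt.

Request:
arm_command([
  {"tx": 0,"ty": 0,"tz": 0.2,"ax": 0,"ay": 0,"az": 0,"claw": 0},
  {"tx": 0,"ty": 0,"tz": 0.5,"ax": 0,"ay": 0,"az": 0,"claw": 0},
  {"tx": 0,"ty": 0,"tz": 0.8,"ax": 0,"ay": 0,"az": 0,"claw": 0},
  {"tx": 0,"ty": 0,"tz": 1.1,"ax": 0,"ay": 0,"az": 0,"claw": 0},
  {"tx": 0,"ty": 0,"tz": 1.33,"ax": 0,"ay": 0,"az": 0,"claw": 0},
  {"tx": 0,"ty": 0,"tz": 1.33,"ax": 0,"ay": 0,"az": 0,"claw": 0},
  {"tx": 0,"ty": 0,"tz": 1.33,"ax": 0,"ay": 0,"az": 0,"claw": 0},
  {"tx": 0,"ty": 0,"tz": 1.33,"ax": 0,"ay": 0,"az": 0,"claw": 0.1},
  {"tx": 0,"ty": 0,"tz": 1.33,"ax": 0,"ay": 0,"az": 0,"claw": 0.2},
  {"tx": 0,"ty": 0,"tz": 1.33,"ax": 0,"ay": 0,"az": 0,"claw": 0.25},
], force=40)

```text
time_s: 13.43
ee_pos: [0.4957, 0.2185, 0.0336]
tcp_rot: [3.141, -0.001, 0.524]
wrist_force: [-0.0, -1.1, 0.4]
finger_gap: 0.0643
```

Run:
```python
from h import *
d=shot('side','d11');s=shot('scene','s11');w=shot('wrist','w11');o=get_obs();print(o['ee_pos'],o['wrist_force'],o['finger_gap'])
out=[]
for c in(s,d):
    u,v=proj(c,[.495,.2184,.06]).astype(int)
    im=(255*(c['frame'][:,:,::-1]/255)**.5).astype('uint8')
    out.append(cv2.resize(im[v-24:v+24,u-32:u+32],(400,300),interpolation=cv2.INTER_CUBIC))
out=np.vstack(out)
im=cv2.resize((255*(w['frame'][:,:,::-1]/255)**.5).astype('uint8')[:,128:384],(400,600))
cv2.imwrite('pics/sd11.png',np.hstack([out,im]))
```

```text
[0.49558864 0.21852296 0.0335459 ] [-0.87857545  0.62064691  0.67518593] 0.06421843566578764
```

View pics/sd11.png

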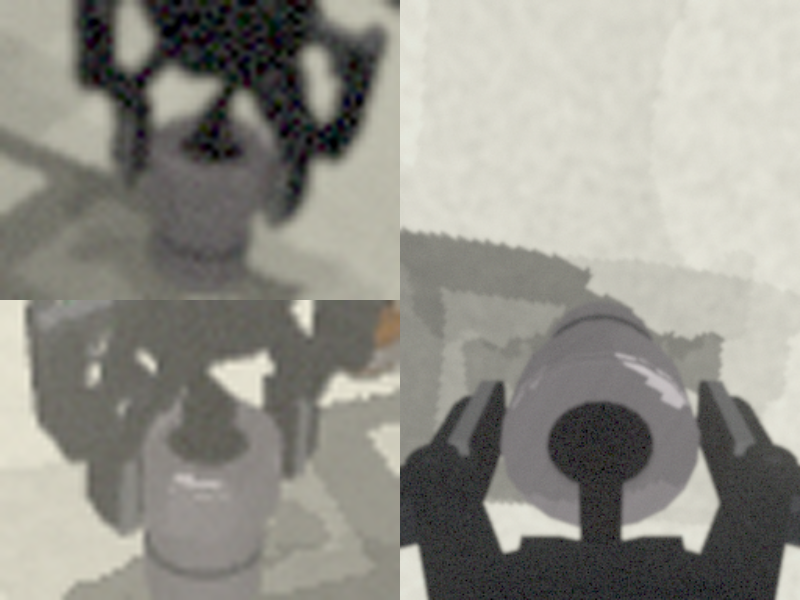

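Request:
arm_command([
  {"tx": 0,"ty": 0,"tz": 0,"ax": 0,"ay": 0,"az": 0,"claw": 0.28},
  {"tx": 0,"ty": 0,"tz": 0,"ax": 0,"ay": 0,"az": 0,"claw": 0.31},
  {"tx": 0,"ty": 0,"tz": 0,"ax": 0,"ay": 0,"az": 0,"claw": 0.34},
  {"tx": 0,"ty": 0,"tz": 0,"ax": 0,"ay": 0,"az": 0,"claw": 0.37},
  {"tx": 0,"ty": 0,"tz": 0,"ax": 0,"ay": 0,"az": 0,"claw": 0.45},
  {"tx": 0,"ty": 0,"tz": 0,"ax": 0,"ay": 0,"az": 0,"claw": 0.7},
  {"tx": 0,"ty": 0,"tz": 0,"ax": 0,"ay": 0,"az": 0,"claw": 1},
  {"tx": 0,"ty": 0,"tz": 0,"ax": 0,"ay": 0,"az": 0,"claw": 1},
  {"tx": 0,"ty": 0,"tz": 0,"ax": 0,"ay": 0,"az": 0,"claw": 1},
  {"tx": 0,"ty": 0,"tz": 0,"ax": 0,"ay": 0,"az": 0,"claw": 1},
], force=50)

```text
time_s: 14.42
ee_pos: [0.4953, 0.2184, 0.0337]
tcp_rot: [3.141, -0.0, 0.524]
wrist_force: [-1.5, -0.4, 6.9]
finger_gap: 0.0546
```

Run:
```python
from h import *
d=shot('side','d12');s=shot('scene','s12');w=shot('wrist','w12');o=get_obs();print(o['ee_pos'],o['wrist_force'],o['wrist_torque'],o['finger_gap'])
out=[]
for c in(s,d):
    u,v=proj(c,[.495,.2184,.06]).astype(int)
    im=(255*(c['frame'][:,:,::-1]/255)**.5).astype('uint8')
    out.append(cv2.resize(im[v-24:v+24,u-32:u+32],(400,300),interpolation=cv2.INTER_CUBIC))
out=np.vstack(out)
im=cv2.resize((255*(w['frame'][:,:,::-1]/255)**.5).astype('uint8')[:,128:384],(400,600))
cv2.imwrite('pics/sd12.png',np.hstack([out,im]))
```

```text
[0.49529788 0.21838743 0.03366536] [-1.33300747 -0.51189741  4.85014149] [-0.09066113  0.16173507  0.03106251] 0.05456468275437807
```

View pics/sd12.png

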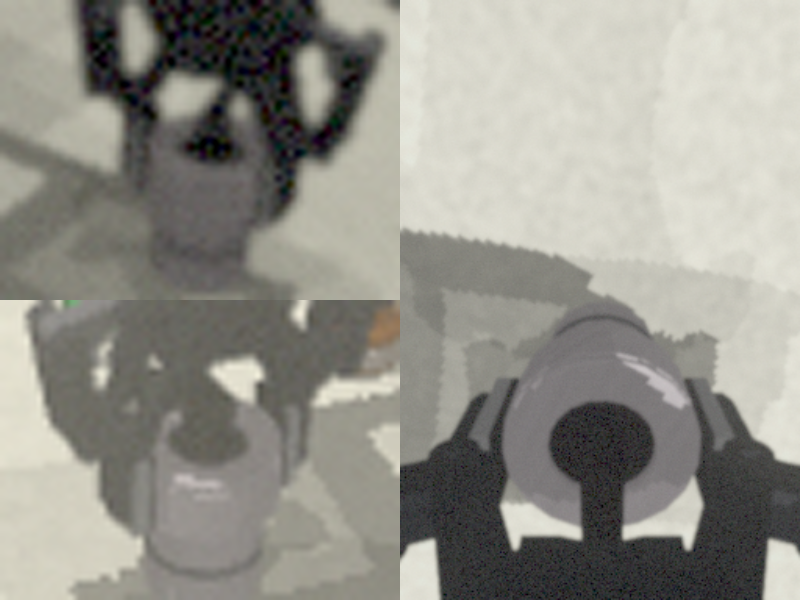

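Request:
arm_command([
  {"tx": 0,"ty": 0,"tz": -0.05,"ax": 0,"ay": 0,"az": 0,"claw": 1},
  {"tx": 0,"ty": 0,"tz": -0.1,"ax": 0,"ay": 0,"az": 0,"claw": 1},
  {"tx": 0,"ty": 0,"tz": -0.2,"ax": 0,"ay": 0,"az": 0,"claw": 1},
  {"tx": 0,"ty": 0,"tz": -0.3,"ax": 0,"ay": 0,"az": 0,"claw": 1},
  {"tx": 0,"ty": 0,"tz": -0.45,"ax": 0,"ay": 0,"az": 0,"claw": 1},
  {"tx": 0,"ty": 0,"tz": -0.6,"ax": 0,"ay": 0,"az": 0,"claw": 1},
  {"tx": 0,"ty": 0,"tz": -0.75,"ax": 0,"ay": 0,"az": 0,"claw": 1},
  {"tx": 0,"ty": 0,"tz": -0.9,"ax": 0,"ay": 0,"az": 0,"claw": 1},
  {"tx": 0,"ty": 0,"tz": -0.9,"ax": 0,"ay": 0,"az": 0,"claw": 1},
  {"tx": 0,"ty": 0,"tz": -0.9,"ax": 0,"ay": 0,"az": 0,"claw": 1},
])

```text
time_s: 15.4
ee_pos: [0.4957, 0.2185, 0.0607]
tcp_rot: [3.141, -0.001, 0.524]
wrist_force: [0.4, 0.8, -0.9]
finger_gap: 0.0547
```

Run:
```python
from h import *
d=shot('side','d13');s=shot('scene','s13');w=shot('wrist','w13');o=get_obs();print(o['ee_pos'],o['wrist_force'],o['wrist_torque'],o['finger_gap'])
out=[]
for c in(s,d):
    u,v=proj(c,[.495,.2184,.06]).astype(int)
    im=(255*(c['frame'][:,:,::-1]/255)**.5).astype('uint8')
    out.append(cv2.resize(im[v-30:v+18,u-32:u+32],(400,300),interpolation=cv2.INTER_CUBIC))
out=np.vstack(out)
im=cv2.resize((255*(w['frame'][:,:,::-1]/255)**.5).astype('uint8')[:,128:384],(400,600))
cv2.imwrite('pics/sd13.png',np.hstack([out,im]))
```

```text
[0.49512459 0.21832564 0.06001149] [-4.76553866e-04 -1.04987218e-01 -5.05386657e-01] [-0.0102219  -0.02273382 -0.01781216] 0.054914883655030326
```

View pics/sd13.png

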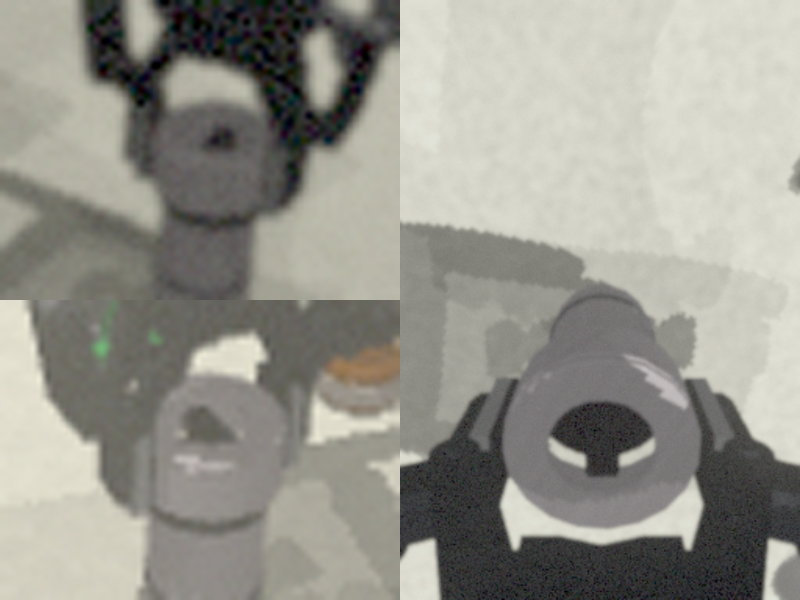

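The cover is rising alone and the handle stays down inside the hole. I keep lifting straight up.

Request:
arm_command([
  {"tx": 0,"ty": 0,"tz": -0.2,"ax": 0,"ay": 0,"az": 0,"claw": 1},
  {"tx": 0,"ty": 0,"tz": -0.5,"ax": 0,"ay": 0,"az": 0,"claw": 1},
  {"tx": 0,"ty": 0,"tz": -0.9,"ax": 0,"ay": 0,"az": 0,"claw": 1},
  {"tx": 0,"ty": 0,"tz": -1.3,"ax": 0,"ay": 0,"az": 0,"claw": 1},
  {"tx": 0,"ty": 0,"tz": -1.7,"ax": 0,"ay": 0,"az": 0,"claw": 1},
  {"tx": 0,"ty": 0,"tz": -2.1,"ax": 0,"ay": 0,"az": 0,"claw": 1},
  {"tx": 0,"ty": 0,"tz": -2.5,"ax": 0,"ay": 0,"az": 0,"claw": 1},
  {"tx": 0,"ty": 0,"tz": -2.8,"ax": 0,"ay": 0,"az": 0,"claw": 1},
  {"tx": 0,"ty": 0,"tz": -2.8,"ax": 0,"ay": 0,"az": 0,"claw": 1},
  {"tx": 0,"ty": 0,"tz": -2.8,"ax": 0,"ay": 0,"az": 0,"claw": 1},
])

```text
time_s: 16.38
ee_pos: [0.4957, 0.2186, 0.1449]
tcp_rot: [3.141, -0.002, 0.524]
wrist_force: [-0.4, 0.3, -0.6]
finger_gap: 0.055
```

Run:
```python
from h import *
d=shot('side','d14');s=shot('scene','s14');w=shot('wrist','w14');o=get_obs();print(o['ee_pos'],o['wrist_force'],o['finger_gap'],o['time_s'])
out=[]
for c in(s,d):
    u,v=proj(c,[.495,.2184,.09]).astype(int)
    im=(255*(c['frame'][:,:,::-1]/255)**.5).astype('uint8')
    out.append(cv2.resize(im[v-36:v+36,u-48:u+48],(400,300),interpolation=cv2.INTER_CUBIC))
out=np.vstack(out)
im=cv2.resize((255*(w['frame'][:,:,::-1]/255)**.5).astype('uint8')[:,128:384],(400,600))
cv2.imwrite('pics/sd14.png',np.hstack([out,im]))
for z in(.06,.064,.092): print(z,(proj(d,[.4953,.2184,z])),(proj(s,[.4953,.2184,z])))
```

```text
[0.49468987 0.218158   0.14346274] [ 0.36990487  0.41338987 -0.21050099] 0.05487672547408947 16.5333
0.06 [290.45177438 247.54989302] [320.81178768 156.77990967]
0.064 [290.51502834 246.19801041] [320.94691179 155.60381975]
0.092 [290.96585331 236.562843  ] [321.91113484 147.21143846]
```

View pics/sd14.png

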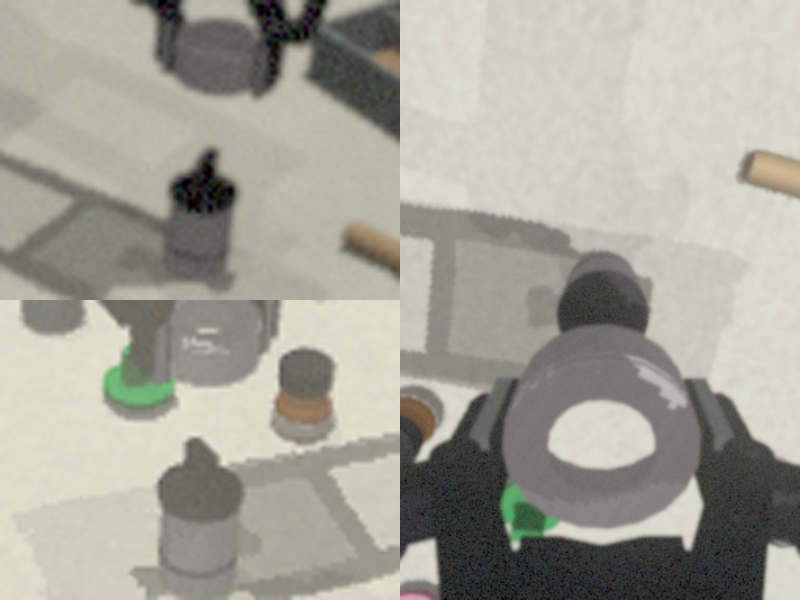

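View pics/scene6.png

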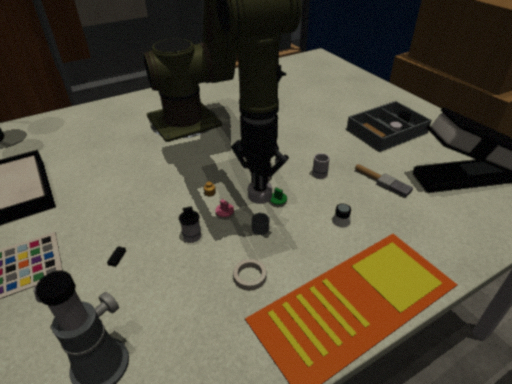

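View pics/s14.png

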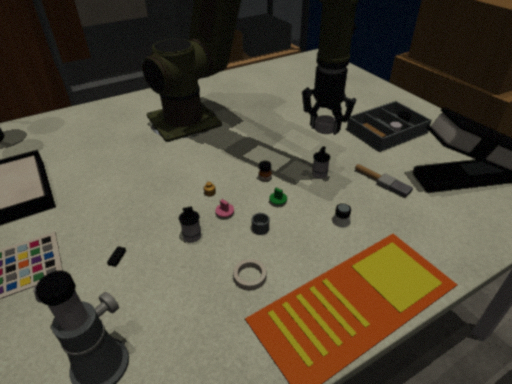

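The inner lid sits level on the pot at scene (321,160). The cover is in the gripper, well above the handle, and everything else is unchanged. I hand in the job.

```bash
python3 -c "
from h import *
env.close_job(); o=get_obs(); print(o['ee_pos'],o['finger_gap'],o['time_s'])"
```

```text
the job is handed in; nothing more can be done
the job is handed in; nothing more can be done
```

The job is handed in: the inner lid is seated on the open pot and the gripper is holding the cover above it. I carried the nested pair by the handle from the stand to the open pot, whose tile I had seen inside. I lowered both until they touched at 6 N, with the tool at z = 0.0732 m, the height computed for a full seat. Then I let go, gripped the cover by its skirt and lifted it off alone.

- **Last pictures:** they show the inner lid level on the pot and the cover held, with its lower edge about 60 mm above the handle's top. The pot that was already lidded and the other items look unmoved. The robot's clock stood at about 16.5 s.
- **Small disagreements:** the finger opening read about 1.3 mm less than both gripped widths (8.7 mm on the 10 mm handle, 54.8 mm on the 56 mm cover), which looks like a sensor offset or compliance. The first rough scene and side estimates of the pot differed by up to 7 mm from the wrist-camera fit, so I used the fit. One early move call was refused because fields were missing, and nothing moved.
- **Not checked:** the hand-in gave no verdict, and I could not read the state afterwards.

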